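# Clamp a flow cell under the inspection camera

## Robot

A 6-joint arm with a two-finger parallel gripper is mounted at the origin on a cart in front of the work surface, level with it; the furniture and walls round the work are solid. World frame = base frame: x ahead of the robot, y to its left, z up, the work surface at z = 0. Lengths are in m, angles in rad, forces in N, time in s.
With the tool pointing down it reaches from about 0.3 to 0.75 m from the base axis. Payload 8.5 kg.
Tool frame: the origin (TCP) lies on the centre line of the jaws, within the pads' length; the fingertips stand bot.tips_ahead ahead of it and the grasp point (between the pads) lies 2 mm behind it (bot.tips_ahead is the distance from the TCP to the fingertips, in m); z points along the fingers, y is the line along which they close (so a half turn about z gives the same grasp; the last joint's range is limited). The gripper opens to 88 mm and grips with 3 to 60 N. Pads are 18 mm wide; open, the fingers measure 123 mm over their backs; the gripper's body (75 mm by 187 mm) begins 45 mm behind the grasp point.
Start: joints at [-1.465, 0.381, 1.297, -0, 1.464, -0.215], TCP at [0.173, -0.522, 0.256] pointing down, gripper open.
Joint ranges: [-3.11, 3.11], [-0.89, 2.33], [0.22, 2.48], [-1.42, 4.56], [0.17, 2.85], [-2.88, 2.88]. Speed limits (rad/s): [2.39, 2.39, 3.14, 3.14, 3.14, 3.14].

## Interface

Orientations are given as a 3x3 rotation matrix whose columns are the frame's x, y, z axes.
In Python, from workcell import bot, readout, eyes, ticket, nets gives the robot as it stands. The module is installed in compiled form; this text tells all that it offers. Calls block until the motion is done:
- bot.goto(position, orientation): joint-space move of the TCP to a pose.
- bot.movel(position, feed=0.15, frame=None, f_stop=None): straight line of the TCP; frame=None keeps the orientation; feed is the mean speed in m/s. With f_stop (N) it stops when the force on the tool has changed by that much, and returns True; else False.
- bot.set_joints(angles): joint-space move.
- bot.ungrasp() and bot.gripper_close(): open the fingers fully, or close them until they stop; the grip force is fixed at half the most.
- bot.dwell(seconds).
- bot.inverse_kinematics(position, orientation): joint angles nearest the present ones, or None.
- readout.state(): the state.
- eyes.grab_frame(name): name is "scene" or "top" or "wrist"; returns a dict with "color" (384x512x3 uint8, blue, green, red), "intrinsics" (3x3 intrinsics, pixels), "distortion" ([k1, k2, p1, p2, k3] as OpenCV has them; the pictures are not rectified), "T" (4x4, takes a point from camera to world coordinates). Camera axes: x right, y down, z forward; pixel columns grow to the right and rows downward; lengths in m; the calibration is good to about 2 mm. A picture is of the moment at which its call begins. There is no depth.
A pose or a line that the arm cannot do raises bot.IKError and nothing moves.
- ticket.close_job(): hands the job in; it is judged then, once.
Trained networks look in a picture, given as the dict that the camera call returned (one of the last four; its "shot" number tells which), for a name from the list of things; names that differ only in an ending like _2 or _b are one class to them, and where a whole thing is asked for, a point or a joint stands for the part that bears it (a point fixed in the world has none). Each returns a list of dicts, best first, with "score" (0 to 1); they miss things now and then, are a little off and sometimes report something else, mostly with a low value. They report only what shows in the picture. A call takes as long as a camera call. They do not tell look-alikes from the thing itself.
- nets.boxes_of(picture, thing): "position" ([x, y, z] in m, in the coordinates of the camera as it stood for that picture, good to about 4 mm: the middle of the surface that is visible of it).
- nets.tip_of(picture, thing): "position" ([x, y, z] in m, in the coordinates of the camera as it stood for that picture, good to about 4 mm: a listed point, or the origin of a listed thing).
The state is a dict: "t": time; "joints": joint angles; "joint_velocities": joint speeds; "tau": joint torques, N m; "ee_pos": TCP position; "ee_rot": TCP orientation; "ft_force": force on the tool from outside, world axes, zero at the start; "wrist_torque": the same for the moment, N m; "opening": opening from 0.0 (shut) to 1.0 (fully open); "grasp_force": force on a finger pad.
Only numpy, scipy, OpenCV 4.12 (cv2) and the standard library are available. Lean on these libraries where they do the work, as an engineer would, in place of code of your own. Each camera call takes 0.05 s, during which the arm holds its last target. There are 200 camera calls.

## Task

Open the cell clamp on the imaging stand: twist its black release knob clockwise all the way to its stop, so that the sprung lever flies up, then let the knob spring back. Lay the clear flow cell flat and gently in the nest, right way up and lengthways between the two rails with its far end at the stop, and press the red thumb pad down, without forcing it, until the catch holds the lever shut by itself. Keep off the light panel and camera above, and leave the other things on the desk alone.

Things in the scene. Friction and masses are not known exactly. Their poses are not given: they have to be found in the camera images.
- clamp_stand: imaging stand fixed to the desk. Origin on the desk under the camera axis; x points away from the robot to its column, y left, z up; yaw varies. In mm: dark base plate x -85..125, y -145..205, 12 high; back-light block x -45..45, y -31..31, top z 35; lever hinge along x at y -85, z 70, cheeks 64 wide, up to z 83; catch tower at x 0, y 175; column at x 96, radius 13, tall.
- light_head: black light panel, white below, blue camera on top, fixed over the nest; not to be touched. Origin and axes of clamp_stand. Panel x -24..70, y -125..125 mm, underside at z 290 mm. Nest and thumb pad lie under it, so the tool must come in leaning back towards the robot side (some 30 degrees).
- nest (a point): where the underside centre of the flow cell belongs, on the white top of the back-light block (z 35 mm), axes of clamp_stand. Two rails along x, 8 mm high with flared tops, from x -5 to 44 mm here, stand 2 mm clear of the cell's sides; the stop's face is at x 43 mm. The cell's front part lies free of the rails.
- flow_cell: clear acrylic block with black ports on top, 24 (x) x 84 (y, long) x 22 mm (25 with ports), about 90 g, lying on the desk at the left, long axis roughly away from the robot; origin at the centre of its underside. Either end may go first. The lever, 34 mm wide, shuts over the cell's middle, so hold the cell near its front end.
- knob_grip (a point): middle of the black bar grip of the release knob, on its upright axis; bar 42 mm long, 11 mm thick, 26 mm high (from 15 mm below to 11 mm above this point), along clamp_stand's x when at rest; the disc under it has radius 22 mm. About 108 mm over the desk, 50 mm left of the light panel's edge.
- release_knob (a joint): turn of the knob, clockwise from above positive: 0 at rest, 0.6 rad at its stop; a spring turns it back. It carries the catch, which lets the lever go from about 0.2 rad.
- thumb_pad: red ridged pad 34 x 30 x 9 mm on the lever, origin at the centre of its top, z out of the pad; 160 mm along the lever from its hinge. Top at z 85 mm when shut, about 150 mm when open; it swings 20 mm sideways on the way.
- clamp_lever (a joint): angle of the clamp lever about its hinge: 0 held by the catch, 0.42 rad fully open (sprung up), -0.016 hard stop. The roller at its nose must go just past 0 for the catch to snap over it; about 10 to 15 N on the pad.
- timer: white digital timer 62 x 66 x 20 mm, a bystander on the desk, loose; origin at the centre of its underside
- spare_cassette: clear curved pump cassette 122 x 39 x 38 mm, a bystander on the desk, loose; origin at the centre of its underside
- electrode_cell: clear electrode cell with gold plates 46 x 53 x 44 mm, a bystander on the desk, loose; origin at the centre of its underside
- petri_dish: clear petri dish 63 mm wide, 16 mm high, a bystander on the desk, loose; origin at the centre of its underside
There are look-alikes about, which are no part of the job. Leave any brown or orange look-alike of the flow_cell alone.

How it is judged:
By the outcome, as a careful person would: the job done as asked, in the order asked, and still so for the second after the job is handed in, with the robot touching nothing.
It also fails if it takes over 67 s, if anything falls off the work surface, if the arm or the gripper's body presses on something with over 40 N, if the wrist force passes 120 N, or if a joint passes its speed limit or range.

## Working session

There is one attempt and no reset: what is moved stays moved. The work goes in short steps, each a Python script; the robot and the scene stay as the last script left them, time stands still between calls to the robot, and variables do not carry over. Pictures are saved under pics/ and viewed, at most 10 in all, crops included, and the job is handed in when it is done.

```bash
mkdir -p pics
cat > h.py <<'E'
import numpy as np, cv2
from workcell import bot, readout, eyes, ticket, nets
np.set_printoptions(precision=4,suppress=True)
def w(pic,p): return (pic["T"]@np.r_[p,1])[:3]
def ray(pic,uv,z):
    n=cv2.undistortPoints(np.array([[uv]],float),np.array(pic["intrinsics"]),np.array(pic["distortion"],float))[0,0]
    d=pic["T"][:3,:3]@np.r_[n,1]; o=pic["T"][:3,3]
    return o+d*(z-o[2])/d[2]
def px(pic,P):
    Ti=np.linalg.inv(pic["T"]); r,_=cv2.Rodrigues(Ti[:3,:3])
    return cv2.projectPoints(np.array(P,float).reshape(-1,1,3),r,Ti[:3,3],np.array(pic["intrinsics"]),np.array(pic["distortion"],float))[0][:,0]
E
python3 - <<'E'
from h import *
ims=[]
for n in("scene","top"):
    p=eyes.grab_frame(n); cv2.imwrite(f"pics/{n}0.png",p["color"]); ims.append(p["color"])
    print(n,p["T"][:3,3],p["T"][:3,2])
    for t in("clamp_stand","nest","knob_grip","thumb_pad","flow_cell","timer","spare_cassette","electrode_cell","petri_dish"):
        for d in nets.tip_of(p,t)[:4]: print(t,round(d["score"],2),w(p,d["position"]),px(p,[w(p,d["position"])])[0])
print(readout.state()["t"],bot.tips_ahead)
E
```

```text
scene [-0.0793  0.6815  1.0927] [ 0.455  -0.4344 -0.7774]
clamp_stand 0.65 [ 0.5989 -0.0259  0.0019] [277.4252 160.2522]
nest 0.71 [ 0.5856 -0.023   0.0326] [280.0981 156.1923]
knob_grip 0.72 [0.595  0.1537 0.1116] [231.8658 168.6574]
thumb_pad 0.65 [0.5951 0.0537 0.0882] [258.8851 155.2178]
thumb_pad 0.61 [ 0.4003  0.0649 -0.0022] [305.2984 216.6845]
flow_cell 0.95 [0.5462 0.2923 0.0007] [207.9997 232.7748]
flow_cell 0.85 [ 0.3939 -0.058  -0.0013] [336.0277 193.1865]
flow_cell 0.56 [0.4736 0.4103 0.0021] [190.9088 276.8479]
timer 0.9 [0.6785 0.3319 0.0035] [166.5156 211.9547]
spare_cassette 0.94 [0.6219 0.4297 0.0027] [150.1914 245.3688]
electrode_cell 0.81 [ 0.398   0.0623 -0.0023] [306.5214 216.6417]
electrode_cell 0.34 [ 0.5979 -0.0275  0.0006] [278.0426 160.4384]
petri_dish 0.67 [ 0.3792 -0.2112  0.001 ] [372.8782 167.2286]
top [0.3641 0.1167 1.2164] [ 0.1414 -0.0103 -0.9899]
clamp_stand 0.66 [ 0.5957 -0.0233 -0.0026] [297.1178 177.5976]
nest 0.7 [0.396  0.0649 0.0009] [270.4622 238.6016]
nest 0.63 [ 0.581  -0.0209  0.0367] [297.8126 179.843 ]
thumb_pad 0.46 [0.5954 0.0533 0.0865] [275.34   172.1531]
flow_cell 0.81 [0.4728 0.4177 0.0052] [160.3941 214.2024]
flow_cell 0.8 [ 0.3923 -0.0593  0.0027] [309.3324 239.9204]
flow_cell 0.53 [0.5447 0.2947 0.0033] [199.614  192.2523]
timer 0.91 [ 0.6729  0.3363 -0.0066] [188.3623 154.3709]
timer 0.31 [0.3968 0.0655 0.0025] [270.2895 238.3431]
spare_cassette 0.68 [ 0.6168  0.4367 -0.0013] [156.7604 170.484 ]
electrode_cell 0.76 [0.3942 0.0631 0.0033] [271.0519 239.1665]
1.0 0.017
```

Run:
```python
import cv2
a=cv2.imread("pics/scene0.png")[110:320,90:410]; cv2.imwrite("pics/sceneA.png",cv2.resize(a,(800,525),interpolation=cv2.INTER_CUBIC))
a=cv2.imread("pics/top0.png")[110:290,110:380]; cv2.imwrite("pics/topA.png",cv2.resize(a,(800,533),interpolation=cv2.INTER_CUBIC))
```

```text
(no output)
```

View pics/sceneA.png

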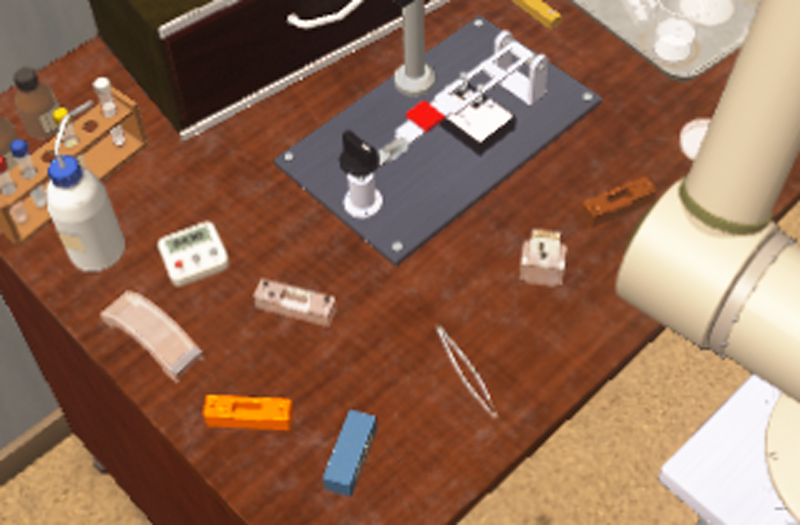

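View pics/topA.png

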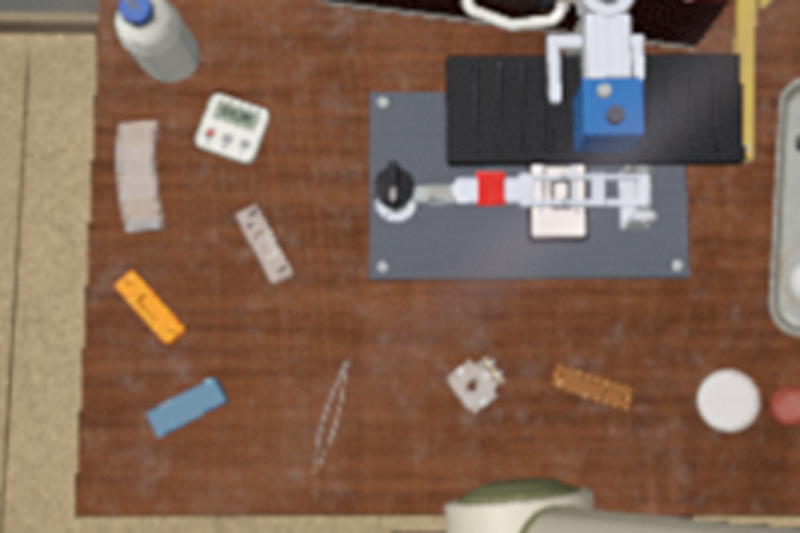

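Candidates for the flow cell: clear block at scene px (208,233) / top px (199,192), orange one at scene (191,277), brown one at scene (336,193). The clear block with black ports at the left, long axis away from the robot, fits; the other two are the look-alikes. Next I measure the stand from its plate corners, and crop the cell to confirm.

Run:
```python
from h import *
p=eyes.grab_frame("top"); s=eyes.grab_frame("scene")
c=lambda u,v:(110+u*.3375-.33,110+v*.3375-.33)
print("plate corners nl,nr,fl",[ray(p,c(*q),.012)[:2] for q in((370,278),(688,278),(370,92))])
d=lambda u,v:(90+u*.4-.3,110+v*.4-.3)
print("scene nl, fl?, nr",[ray(s,d(*q),.012)[:2] for q in((397,264),(276,160),(602,98))])
for n,q in(("top",p),("scene",s)):
    P=[w(q,e["position"]) for e in nets.tip_of(q,"flow_cell")]; print(n,P)
a=p["color"][170:215,180:225]; b=s["color"][210:255,185:230]
cv2.imwrite("pics/cellcrop.png",np.hstack([cv2.resize(x,(400,400),interpolation=cv2.INTER_CUBIC) for x in(a,b)]))
for n in("knob_grip","thumb_pad","nest","clamp_stand"):
    for q in(p,s): print(n,[ (round(e["score"],2),w(q,e["position"])) for e in nets.tip_of(q,n)[:2]])
R0=lambda a,yaw:cv2.Rodrigues(np.array([0,0,yaw]))[0]@np.array([[-np.cos(a),0,np.sin(a)],[0,1,0],[-np.sin(a),0,-np.cos(a)]]) 
R1=lambda a,yaw:R0(a,yaw)@np.diag([-1,-1,1])
for L,pos,y in((45,[.59,.152,.115],0),(45,[.59,.152,.115],-.62),(35,[.56,-.02,.06],0),(40,[.58,.05,.1],0),(35,[.51,.275,.025],.4)):
    for R in(R0,R1): print(L,pos,bot.inverse_kinematics(pos,R(np.radians(L),y)))
```

```text
plate corners nl,nr,fl [array([0.5074, 0.1806]), array([ 0.5088, -0.1645]), array([0.7152, 0.183 ])]
scene nl, fl?, nr [array([0.5059, 0.1801]), array([0.7144, 0.1796]), array([ 0.5118, -0.1683])]
top [array([0.4711, 0.417 , 0.0056]), array([ 0.3943, -0.0556,  0.0013]), array([0.5443, 0.2952, 0.0006])]
scene [array([ 0.3921, -0.0588, -0.0024]), array([0.5456, 0.2937, 0.001 ]), array([0.4782, 0.4114, 0.0019]), array([ 0.5862, -0.0218,  0.0305])]
knob_grip [(0.64, array([0.5921, 0.1537, 0.1122]))]
knob_grip [(0.76, array([0.5949, 0.1526, 0.1137]))]
thumb_pad [(0.53, array([0.5956, 0.0536, 0.0902]))]
thumb_pad [(0.72, array([ 0.6004, -0.0222,  0.0006])), (0.5, array([0.595 , 0.0503, 0.0895]))]
nest [(0.7, array([ 0.581 , -0.0215,  0.0385]))]
nest [(0.79, array([ 0.5834, -0.025 ,  0.0319]))]
clamp_stand [(0.7, array([ 0.5939, -0.0213, -0.0018]))]
clamp_stand [(0.62, array([ 0.5982, -0.0222,  0.0008]))]Traceback (most recent call last):
  File "<stdin>", line 16, in <module>
  File "<stdin>", line 13, in <lambda>
cv2.error: OpenCV(4.12.0) /io/opencv/modules/calib3d/src/calibration_base.cpp:151: error: (-210:Unsupported format or combination of formats) The matrices must have 32f or 64f data type in function 'Rodrigues'
```

View pics/cellcrop.png

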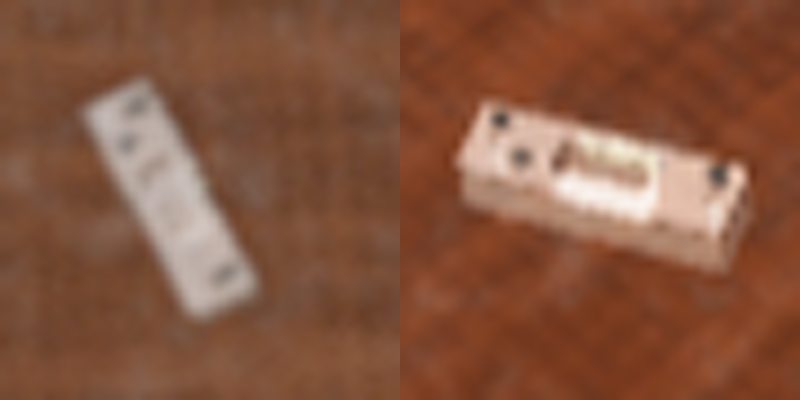

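The crop confirms it: the clear block with three black ports on top (right way up), at crop-left corners (80,110), (150,80), (260,290), (195,322). The stand origin is near (0.594, -0.0245) with yaw about 0.

```bash
cat >> h.py <<'E'
def rz(y): return cv2.Rodrigues(np.array([0.,0.,float(y)]))[0]
def lean(deg,yaw=0.,flip=False):
    a=np.radians(deg); R=rz(yaw)@np.array([[-np.cos(a),0,np.sin(a)],[0,1,0],[-np.sin(a),0,-np.cos(a)]])
    return R@np.diag([-1.,-1.,1.]) if flip else R
E
python3 - <<'E'
from h import *
p=eyes.grab_frame("top")
c=lambda u,v:(180+u*.1125-.44,170+v*.1125-.44)
q=[ray(p,c(*k),.022)[:2] for k in((80,110),(150,80),(260,290),(195,322))]; print(np.array(q))
f=(q[0]+q[1])/2; n=(q[2]+q[3])/2; print("centre",(f+n)/2,"len",np.linalg.norm(f-n),"w",np.linalg.norm(q[0]-q[1]),"yaw",np.arctan2(*(f-n)[::-1]))
for L,pos,y in((45,[.59,.152,.115],0),(45,[.59,.152,.115],-.62),(35,[.56,-.02,.06],0),(40,[.58,.05,.1],0),(35,[.51,.275,.025],.4)):
    for fl in(0,1): print(L,pos,y,fl,bot.inverse_kinematics(pos,lean(L,y,fl)))
E
```

```text
[[0.5752 0.328 ]
 [0.5863 0.3032]
 [0.5101 0.262 ]
 [0.4985 0.2849]]
centre [0.5425 0.2945] len 0.0873268078554186 w 0.027224205875702612 yaw 0.5040588321293085
45 [0.59, 0.152, 0.115] 0 0 None
45 [0.59, 0.152, 0.115] 0 1 None
45 [0.59, 0.152, 0.115] -0.62 0 [ 0.2694  0.5816  1.6616 -1.1054  0.6618  0.1502]
45 [0.59, 0.152, 0.115] -0.62 1 None
35 [0.56, -0.02, 0.06] 0 0 None
35 [0.56, -0.02, 0.06] 0 1 [-0.3258  0.5394  1.9401  1.1832  0.1996  0.1247]
40 [0.58, 0.05, 0.1] 0 0 None
40 [0.58, 0.05, 0.1] 0 1 None
35 [0.51, 0.275, 0.025] 0.4 0 None
35 [0.51, 0.275, 0.025] 0.4 1 None
```

Run:
```python
from h import *
for nm,pos,y in(("knob",[.592,.152,.115],0),("knobT",[.592,.152,.115],-.62),("nest",[.56,-.023,.058],0),("pad",[.59,.053,.1],0),("padup",[.59,.033,.18],0),("cell",[.515,.278,.024],.5),("cell",[.515,.278,.024],.3)):
    for fl in(0,1):
        r=[(L,bot.inverse_kinematics(pos,lean(L,y,fl))) for L in range(0,66,5)]
        print(nm,y,fl,[L for L,j in r if j is not None], *[(L,np.round(j,2).tolist()) for L,j in r if j is not None and L in(20,30,55)])
```

```text
knob 0 0 [0, 5, 10, 15, 20, 25, 30, 35, 55, 60, 65] (20, [0.07, 0.52, 1.57, -0.04, 0.71, -1.48]) (30, [0.07, 0.5, 1.68, -0.08, 0.44, -1.43]) (55, [0.08, 0.55, 1.94, 3.37, 0.31, 1.4])
knob 0 1 [0, 5, 10, 15, 20, 25, 30, 35, 55, 60, 65] (20, [0.07, 0.52, 1.57, -0.04, 0.71, 1.66]) (30, [0.07, 0.5, 1.68, -0.08, 0.44, 1.71]) (55, [0.08, 0.55, 1.94, 3.37, 0.31, -1.74])
knobT -0.62 0 [0, 5, 10, 15, 20, 25, 30, 35, 40, 45, 50, 65] (20, [0.15, 0.56, 1.48, -0.32, 0.87, -0.62]) (30, [0.2, 0.56, 1.56, -0.57, 0.74, -0.38])
knobT -0.62 1 [0, 5, 10, 15, 20, 25, 30, 50, 65] (20, [0.15, 0.56, 1.48, -0.32, 0.87, 2.52]) (30, [0.2, 0.56, 1.56, -0.57, 0.74, 2.76])
nest 0 0 [0, 5, 10, 15, 20, 25, 30, 40, 45, 50, 55, 60, 65] (20, [-0.29, 0.54, 1.77, 0.21, 0.5, -2.03]) (30, [-0.32, 0.54, 1.89, 0.63, 0.27, -2.47]) (55, [-0.39, 0.65, 2.14, 2.6, 0.64, 1.79])
nest 0 1 [0, 5, 10, 15, 20, 25, 30, 35, 40, 45, 50, 55, 60, 65] (20, [-0.29, 0.54, 1.77, 0.21, 0.5, 1.11]) (30, [-0.32, 0.54, 1.89, 0.63, 0.27, 0.67]) (55, [-0.39, 0.65, 2.14, 2.6, 0.64, -1.35])
pad 0 0 [0, 5, 10, 15, 20, 25, 30, 35, 50, 55, 60, 65] (20, [
[... 667 characters left out ...]
, 0.38, 1.95, 2.22, 0.22, -0.78])
cell 0.5 0 [0, 5, 10, 15, 20, 25, 30, 40, 45, 50, 55, 60, 65] (20, [0.26, 0.63, 1.73, 0.19, 0.45, -1.97]) (30, [0.24, 0.63, 1.84, 0.67, 0.21, -2.46]) (55, [0.19, 0.75, 2.08, 2.73, 0.67, 1.72])
cell 0.5 1 [0, 5, 10, 15, 20, 25, 30, 40, 45, 50, 55, 60, 65] (20, [0.26, 0.63, 1.73, 0.19, 0.45, 1.18]) (30, [0.24, 0.63, 1.84, 0.67, 0.21, 0.68]) (55, [0.19, 0.75, 2.08, 2.73, 0.67, -1.42])
cell 0.3 0 [0, 5, 10, 15, 20, 25, 45, 50, 55, 60, 65] (20, [0.29, 0.63, 1.72, 0.01, 0.44, -1.58]) (55, [0.29, 0.75, 2.06, 3.13, 0.63, 1.58])
cell 0.3 1 [0, 5, 10, 15, 20, 25, 45, 50, 55, 60, 65] (20, [0.29, 0.63, 1.72, 0.01, 0.44, 1.56]) (55, [0.29, 0.75, 2.06, 3.13, 0.63, -1.56])
```

Run:
```python
from h import *
t0=readout.state()["t"]
bot.goto([.38,.08,.27],lean(33)); print(readout.state()["t"]-t0, readout.state()["joints"])
p=eyes.grab_frame("wrist"); cv2.imwrite("pics/w1.png",p["color"]); print(p["T"])
K=np.array([.594,.152,.108]); L=33; R=lean(L)
T=K+rz(0)@np.array([-.006,0,.012])
pre=T-R[:,2]*.09
bot.goto(pre,R); print(readout.state()["t"]-t0, readout.state()["ee_pos"])
p=eyes.grab_frame("wrist"); cv2.imwrite("pics/w2.png",p["color"]); print(p["T"][:3,3])
for n in("knob_grip","thumb_pad","nest","clamp_stand"): print(n,[(round(e["score"],2),w(p,e["position"])) for e in nets.tip_of(p,n)[:2]])
cv2.imwrite("pics/w12.png",np.hstack([cv2.resize(cv2.imread(f"pics/w{i}.png"),(400,300)) for i in(1,2)]))
```

```text
2.2667 [-0.1534 -0.13    1.9846  0.1257  0.7202 -1.7934]
[[ 0.0013  0.6686  0.7436  0.253 ]
 [ 1.     -0.0007 -0.001   0.0791]
 [-0.0002  0.7436 -0.6686  0.341 ]
 [ 0.      0.      0.      1.    ]]
3.1 [0.5384 0.1516 0.1957]
[0.4111 0.151  0.2667]
knob_grip [(0.81, array([0.5907, 0.1542, 0.1075]))]
thumb_pad [(0.86, array([0.5925, 0.0495, 0.0868]))]
nest [(0.88, array([ 0.5804, -0.024 ,  0.0357])), (0.26, array([ 0.6726,  0.3252, -0.0016]))]
clamp_stand [(0.75, array([ 0.5965, -0.0269, -0.0029])), (0.4, array([0.5418, 0.2914, 0.0021]))]
```

View pics/w12.png

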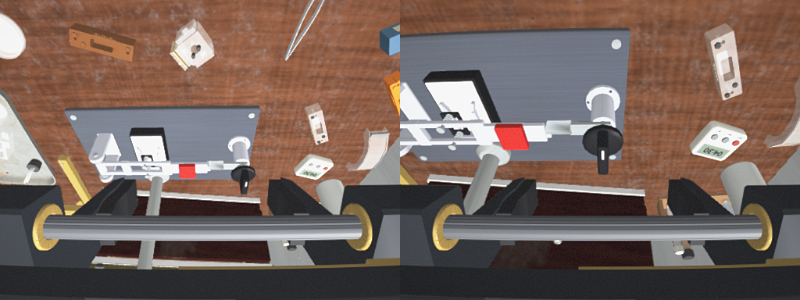

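The left picture (w1) shows the nest block at (150,145), the pad at (187,171) and the knob at (243,178). In w2 the knob's bar lies along x at (602,150), and the cell is at (725,60). I'll grip the knob and twist it.

Run:
```python
from h import *
a=cv2.imread("pics/w2.png")[80:210,0:175]; cv2.imwrite("pics/nestcrop.png",cv2.resize(a,(800,594),interpolation=cv2.INTER_CUBIC))
K=np.array([.5925,.1525,.108]); L=33
def pose(th): return K+rz(-th)@np.array([-.006,0,.012]), lean(L,-th)
st=lambda:(round(readout.state()["t"],2),readout.state()["ft_force"],readout.state()["wrist_torque"],round(readout.state()["opening"],3))
T,R=pose(0)
bot.movel(T-R[:,2]*.03,feed=.12,frame=R)
print(bot.movel(T,feed=.06,f_stop=8),readout.state()["ee_pos"]-T,st())
bot.gripper_close(); print(st())
for th in(.1,.2,.3,.4,.5,.55,.6,.63):
    T,R=pose(th); bot.movel(T,feed=.05,frame=R); print(th,st())
```

```text
False [-0.     -0.     -0.0002] (6.29, array([-0.4069,  0.0841,  0.6293]), array([ 0.0562,  0.1176, -0.0331]), 0.997)
(7.44, array([-0.9983, -2.6474, -0.2839]), array([-0.2886,  0.1014, -0.0645]), 0.119)
0.1 (7.82, array([-0.6116, -2.7322,  0.2355]), array([-0.3919,  0.0896, -0.2109]), 0.123)
0.2 (8.16, array([-0.2766, -4.6985,  0.7256]), array([-0.4615, -0.0286, -0.2998]), 0.118)
0.3 (8.47, array([ 0.1214, -4.2241,  1.5995]), array([-0.4679, -0.0177, -0.221 ]), 0.122)
0.4 (8.75, array([-0.042 , -4.866 ,  1.8332]), array([-0.5491, -0.1331, -0.2469]), 0.124)
0.5 (9.01, array([ 0.3443, -4.7337,  2.2526]), array([-0.6126, -0.1814, -0.2311]), 0.119)
0.55 (9.26, array([ 0.124 , -4.0168,  0.2342]), array([-0.4645, -0.1811, -0.0859]), 0.122)
0.6 (9.51, array([ 1.1848, -4.7058,  1.0512]), array([-0.5923, -0.258 , -0.1222]), 0.119)
0.63 (9.76, array([ 0.2987, -5.2445,  0.4846]), array([-0.5839, -0.2905,  0.2045]), 0.127)
```

View pics/nestcrop.png

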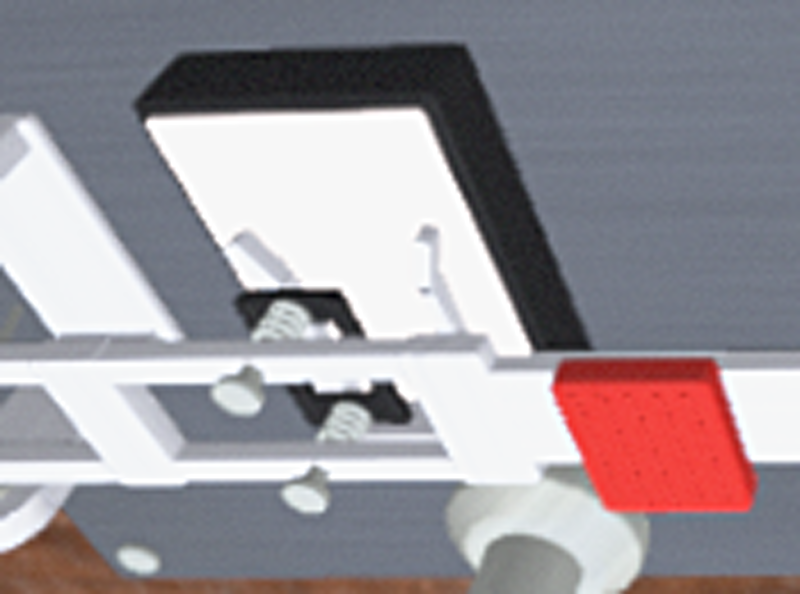

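Run:
```python
from h import *
K=np.array([.5925,.1525,.108]); L=33
def pose(th): return K+rz(-th)@np.array([-.006,0,.012]), lean(L,-th)
st=lambda:(round(readout.state()["t"],2),readout.state()["ft_force"],readout.state()["wrist_torque"],round(readout.state()["opening"],3))
T,R=pose(.67); bot.movel(T,feed=.05,frame=R); print(st())
p=eyes.grab_frame("wrist"); cv2.imwrite("pics/w3.png",p["color"])
for n in("thumb_pad",): print(n,[(round(e["score"],2),w(p,e["position"])) for e in nets.tip_of(p,n)[:2]])
s=eyes.grab_frame("scene")
print([(round(e["score"],2),w(s,e["position"])) for e in nets.tip_of(s,"thumb_pad")[:2]])
b=s["color"][110:200,190:310]; cv2.imwrite("pics/w3s.png",np.hstack([cv2.resize(p["color"],(400,300)),cv2.resize(b,(400,300),interpolation=cv2.INTER_CUBIC)]))
q=dict(p); M=np.eye(4); M[:3,:3]=[[.0013,.6686,.7436],[1,-.0007,-.001],[-.0002,.7436,-.6686]]; M[:3,3]=[.4111,.151,.2667]; q["T"]=M
for n,u,v,z in(("frontR",145,118,.035),("frontL",425,108,.035),("farL?",528,350,.035),("railR",233,236,.043),("railL top",425,232,.043),("railLbase",425,292,.035),("hole padnear",560,385,.085),("plunger pad",340,290,.06)):
    print(n,ray(q,(u*175/800-.4,80+v*130/594-.4),z))
```

```text
(10.01, array([ 0.5524, -5.7542,  0.0262]), array([-0.6526, -0.2725,  0.4227]), 0.125)
thumb_pad []
[]
frontR [ 0.5498 -0.0501  0.035 ]
frontL [0.549  0.0064 0.035 ]
farL? [0.6095 0.0053 0.035 ]
railR [ 0.5721 -0.0397  0.043 ]
railL top [0.5718 0.0003 0.043 ]
railLbase [ 0.593  -0.0114  0.035 ]
hole padnear [0.5748 0.0397 0.085 ]
plunger pad [ 0.5727 -0.0104  0.06  ]
```

View pics/w3s.png

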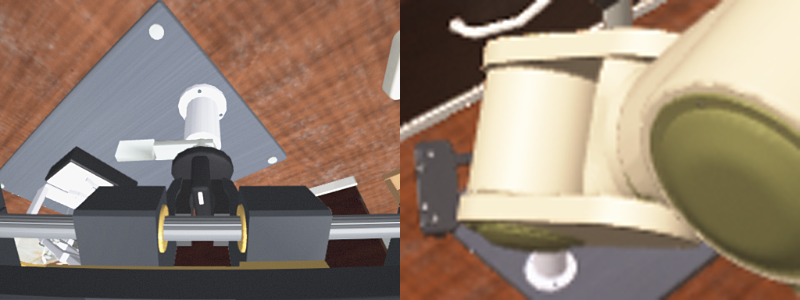

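The torque at 0.67 rad rose sharply (+0.42), so the knob is at its stop. In w3 the catch at (130,150) is free of the lever nose. Next I release, back off and head for the cell.

Run:
```python
from h import *
bot.ungrasp(); s=readout.state(); R=s["ee_rot"]; P=s["ee_pos"]
bot.movel(P-R[:,2]*.08,feed=.15)
C=np.array([.543,.2943,0]); y=.504; Rc=lean(30,y,0)
G=C+rz(y)@np.array([-.034,0,.0235])
bot.goto(G-Rc[:,2]*.11,Rc); print(readout.state()["t"],readout.state()["ft_force"])
p=eyes.grab_frame("wrist"); cv2.imwrite("pics/w4.png",p["color"]); np.savez("w4.npz",T=p["T"],K=p["intrinsics"],D=p["distortion"])
for n in("thumb_pad","flow_cell","knob_grip","nest"): print(n,[(round(e["score"],2),w(p,e["position"])) for e in nets.tip_of(p,n)[:3]])
a=[[sx*.042,sy*.012,z] for z in(.022,) for sx,sy in((-1,-1),(1,-1),(1,1),(-1,1))]
im=p["color"].copy(); q=px(p,[C+rz(y)@np.array(k) for k in a]); cv2.polylines(im,[q.round().astype(int)],True,(0,255,0),1)
cv2.imwrite("pics/w4o.png",cv2.resize(im,(800,600),interpolation=cv2.INTER_CUBIC))
```

```text
13.775 [ 0.7767 -0.2667  0.5664]
thumb_pad [(0.73, array([ 0.5445,  0.2949, -0.0013]))]
flow_cell [(0.92, array([0.5442, 0.2959, 0.0021])), (0.56, array([ 0.47  ,  0.4132, -0.0072]))]
knob_grip []
nest []
```

View pics/w4o.png

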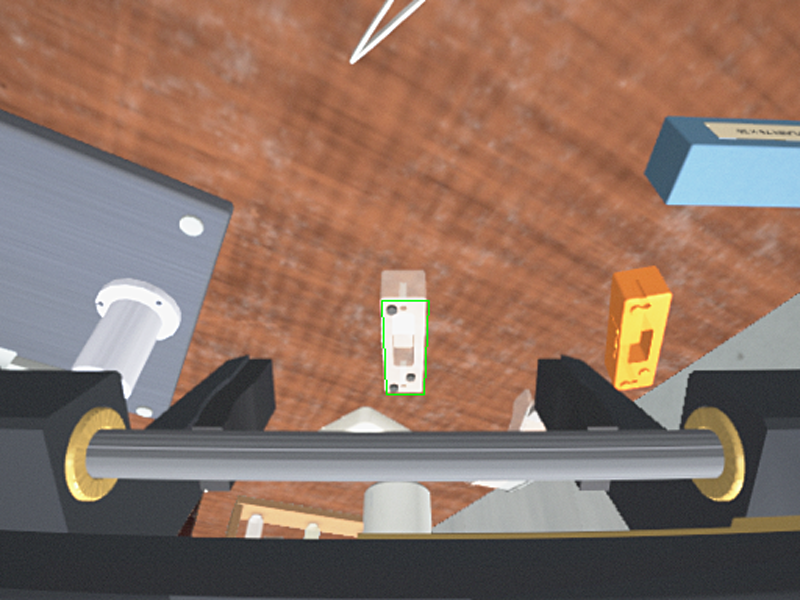

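The green outline (my model) lies exactly on the clear cell's top at (405,347), so the pose is right. Now I grasp it.

Run:
```python
from h import *
st=lambda:(round(readout.state()["t"],2),readout.state()["ft_force"],round(readout.state()["opening"],3),readout.state()["grasp_force"])
C=np.array([.5432,.2947,0]); y=.504; R=lean(30,y)
G=C+rz(y)@np.array([-.034,0,.0235])
bot.movel(G-R[:,2]*.03,feed=.15,frame=R); print(bot.movel(G,feed=.06,f_stop=6),st())
bot.gripper_close(); print(st())
bot.movel(G+[-.02,0,.147],feed=.15); print(st())
R=lean(30); bot.goto([.43,-.0235,.16],R); print(st())
p=eyes.grab_frame("wrist"); cv2.imwrite("pics/w5.png",cv2.resize(p["color"],(800,600),interpolation=cv2.INTER_CUBIC)); np.savez("w5.npz",T=p["T"],K=p["intrinsics"],D=p["distortion"])
for n in("thumb_pad","flow_cell","knob_grip","nest"): print(n,[(round(e["score"],2),w(p,e["position"])) for e in nets.tip_of(p,n)[:3]])
```

```text
False (15.36, array([0.3264, 0.5181, 0.4087]), 0.999, 0.0)
(16.34, array([-0.0755, -0.7637, -0.0389]), 0.272, 29.903506558189292)
(17.48, array([ 0.1741, -0.4482, -1.9965]), 0.271, 29.905785299735044)
(18.66, array([-0.2051,  0.2205, -0.6901]), 0.267, 29.905868693232378)
thumb_pad [(0.63, array([0.5884, 0.0317, 0.1518]))]
flow_cell [(0.78, array([ 0.4639, -0.0238,  0.1369])), (0.76, array([ 0.393 , -0.0615, -0.0005]))]
knob_grip []
nest []
```

View pics/w5.png

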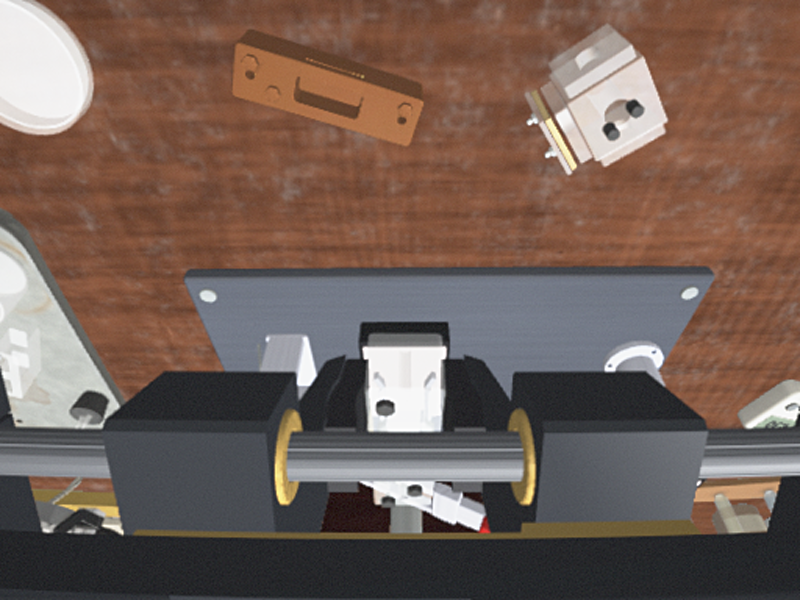

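The cell is held (net agrees with the expected pose) and the lever is open (pad at z 0.152). In w5 the base bolts are at (208,296) and (690,293), the block's front top edge runs (363,336)–(447,336), and the rails are near (380,385) and (437,385). I'll refine the stand's y and yaw from these.

Run:
```python
from h import *
z=np.load("w5.npz"); p=dict(T=z["T"],intrinsics=z["K"],distortion=z["D"])
for n,u,v,h in(("boltR",208,296,.014),("boltL",690,293,.014),("plateR",186,270,.012),("plateL",713,269,.012),("blkR",363,336,.035),("blkL",447,336,.035),("blkbR",360,323,.014),("blkbL",448,323,.014)):
    print(n,ray(p,(u*.64-.2,v*.64-.2),h))
im=cv2.imread("pics/w5.png")[310:430,340:470]
S=np.array([.594,-.0235,0]); N=S+[-.0115,0,.035]
L=[]
for sy in(-1,1):
    for zz in(0,.008): L.append([N+[-.005,sy*.014,zz],N+[.02,sy*.014,zz]])
L.append([S+[-.045,-.031,.035],S+[-.045,.031,.035]])
im=cv2.resize(im,(650,600),interpolation=cv2.INTER_CUBIC)
for a,b in L:
    q=(px(p,[a,b])/.64-[340,310])*5; cv2.line(im,*[tuple(int(k) for k in r) for r in q],(0,0,255),1)
cv2.imwrite("pics/w5o.png",im)
```

```text
boltR [ 0.5219 -0.1537  0.014 ]
boltL [0.5187 0.1657 0.014 ]
plateR [ 0.5009 -0.1624  0.012 ]
plateL [0.4994 0.1735 0.012 ]
blkR [ 0.5377 -0.0506  0.035 ]
blkL [0.5376 0.0038 0.035 ]
blkbR [ 0.5479 -0.0547  0.014 ]
blkbL [0.5479 0.0065 0.014 ]
```

View pics/w5o.png

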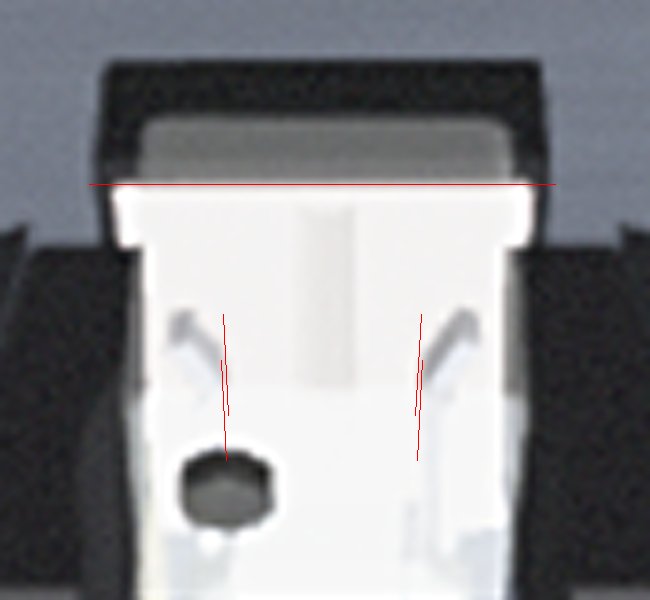

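The model lines sit on the rails and the block edge to within 1 mm (nest y about -0.023). Now I insert it.

Run:
```python
from h import *
st=lambda:(round(readout.state()["t"],2),readout.state()["ee_pos"],readout.state()["ft_force"])
N=np.array([.5825,-.023,.035]); R=lean(30,.005); o=np.array([-.034,0,.0235])
bot.movel(N+o+[-.10,0,.013],feed=.15,frame=R)
print(bot.movel(N+o+[-.006,0,.013],feed=.08,f_stop=4),st())
print("down",bot.movel(N+o+[-.006,0,.002],feed=.03,f_stop=3),st())
print("down2",bot.movel(N+o+[-.006,0,-.004],feed=.012,f_stop=2.5),st())
```

```text
Traceback (most recent call last):
workcell.IKError: the arm cannot follow that straight line within its joint ranges
```

Run:
```python
from h import *
for z in(.16,.14,.12,.11,.1,.09,.08,.0715,.0645,.0585):
    print(z,[(x,) + tuple(np.round(j[3:],2)) if (j:=bot.inverse_kinematics([x,-.023,z],lean(30,.005))) is not None else (x,None) for x in(.43,.45,.47,.49,.51,.53,.5425,.5485)])
```

```text
0.16 [(0.43, np.float64(0.51), np.float64(0.47), np.float64(-2.44)), (0.45, np.float64(0.48), np.float64(0.48), np.float64(-2.38)), (0.47, np.float64(0.44), np.float64(0.48), np.float64(-2.33)), (0.49, np.float64(0.41), np.float64(0.49), np.float64(-2.28)), (0.51, np.float64(0.38), np.float64(0.5), np.float64(-2.23)), (0.53, np.float64(0.36), np.float64(0.51), np.float64(-2.19)), (0.5425, np.float64(0.34), np.float64(0.52), np.float64(-2.16)), (0.5485, np.float64(0.33), np.float64(0.53), np.float64(-2.15))]
0.14 [(0.43, np.float64(0.6), np.float64(0.41), np.float64(-2.54)), (0.45, np.float64(0.56), np.float64(0.41), np.float64(-2.47)), (0.47, np.float64(0.51), np.float64(0.42), np.float64(-2.41)), (0.49, np.float64(0.47), np.float64(0.43), np.float64(-2.35)), (0.51, np.float64(0.43), np.float64(0.44), np.float64(-2.29)), (0.53, np.float64(0.4), np.float64(0.46), np.float64(-2.24)), (0.5425, np.float64(0.38), np.float64(0.47), np.float64(-2.21)), (0.5485, np.float64(0.37), np.float64(0.47), np.float64(-2.2))]
0.12 [(0.43, np.float64(0.73), np.float64(0.34), np.float64(-2.68)), (0.45, 
[... 2737 characters left out ...]
np.float64(0.23), np.float64(2.85)), (0.45, None), (0.47, None), (0.49, None), (0.51, np.float64(0.86), np.float64(0.24), np.float64(-2.74)), (0.53, np.float64(0.75), np.float64(0.25), np.float64(-2.61)), (0.5425, np.float64(0.68), np.float64(0.27), np.float64(-2.53)), (0.5485, np.float64(0.65), np.float64(0.27), np.float64(-2.5))]
0.0585 [(0.43, np.float64(1.57), np.float64(0.23), np.float64(2.74)), (0.45, None), (0.47, None), (0.49, None), (0.51, np.float64(0.93), np.float64(0.23), np.float64(-2.81)), (0.53, np.float64(0.8), np.float64(0.24), np.float64(-2.66)), (0.5425, np.float64(0.73), np.float64(0.25), np.float64(-2.58)), (0.5485, np.float64(0.69), np.float64(0.26), np.float64(-2.54))]
```

Run:
```python
from h import *
st=lambda:(round(readout.state()["t"],2),readout.state()["ee_pos"],readout.state()["ft_force"])
N=np.array([.5825,-.023,.035]); R=lean(30,.005); o=np.array([-.034,0,.0235])
bot.movel([.465,-.023,.105],feed=.15,frame=R)
bot.movel([.493,-.023,.0725],feed=.1)
print(st())
print(bot.movel(N+o+[-.006,0,.0135],feed=.06,f_stop=4),st())
print("down",bot.movel(N+o+[-.006,0,.002],feed=.03,f_stop=3),st())
print("down2",bot.movel(N+o+[-.006,0,-.004],feed=.012,f_stop=2.5),st())
```

```text
(20.07, array([ 0.4928, -0.0229,  0.073 ]), array([ 0.3155,  0.5507, -1.1164]))
False (21.04, array([ 0.5421, -0.0229,  0.0721]), array([ 0.1698, -0.2619, -0.3831]))
down False (21.57, array([ 0.5424, -0.023 ,  0.0605]), array([-0.188 , -0.7931, -1.1553]))
down2 True (21.9, array([ 0.5426, -0.023 ,  0.0584]), array([-1.1574,  1.1007,  4.2848]))
```

Run:
```python
from h import *
st=lambda:(round(readout.state()["t"],2),readout.state()["ee_pos"],readout.state()["ft_force"])
P=np.array([.5426,-.023,.0587]); bot.movel(P,feed=.02); print(st())
print("fwd",bot.movel(P+[.016,0,0],feed=.02,f_stop=5),st())
P=readout.state()["ee_pos"]
print("dn",bot.movel(P-[0,0,.002],feed=.01,f_stop=2),st())
bot.ungrasp(); print(st())
R=readout.state()["ee_rot"]; P=readout.state()["ee_pos"]
bot.movel(P-R[:,2]*.06,feed=.12); bot.goto([.43,-.023,.18],lean(30,.005)); print(st())
p=eyes.grab_frame("wrist")
for n in("thumb_pad","flow_cell"): print(n,[(round(e["score"],2),w(p,e["position"])) for e in nets.tip_of(p,n)[:3]])
cv2.imwrite("pics/w6.png",cv2.resize(p["color"][150:350,140:400],(780,600),interpolation=cv2.INTER_CUBIC))
```

```text
(22.15, array([ 0.5425, -0.023 ,  0.0586]), array([-0.559 ,  0.0151, -2.1636]))
fwd True (22.59, array([ 0.548 , -0.023 ,  0.0584]), array([-2.4597, -1.0136,  3.1089]))
dn True (22.8, array([ 0.548 , -0.023 ,  0.0584]), array([-2.1725, -0.8432,  6.0969]))
(23.83, array([ 0.5475, -0.0229,  0.0578]), array([-0.4177,  0.7607, -0.3767]))
(25.01, array([ 0.4305, -0.0233,  0.18  ]), array([-0.5419, -0.5541, -0.5604]))
thumb_pad [(0.86, array([0.5907, 0.032 , 0.1489]))]
flow_cell [(0.9, array([ 0.3892, -0.06  , -0.0018])), (0.77, array([ 0.5841, -0.0202,  0.0358]))]
```

View pics/w6.png

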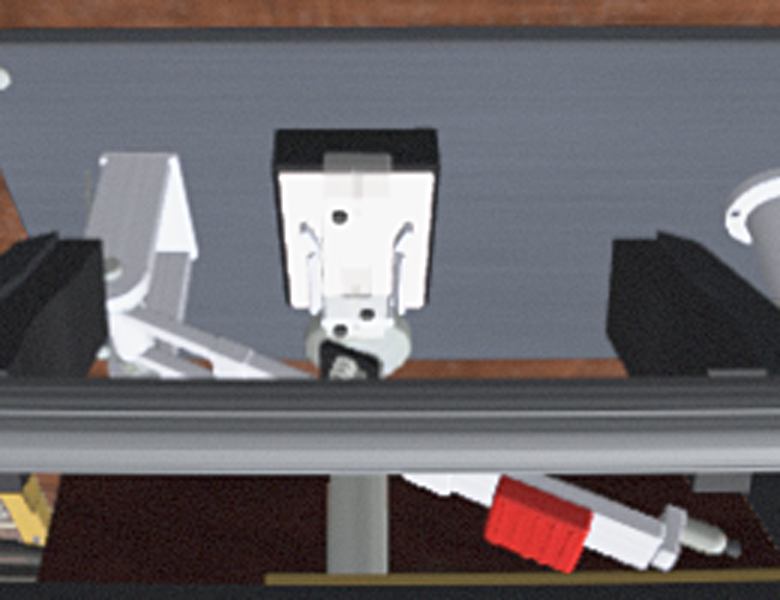

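In w6 the cell lies between the rails, upright, with its ports on top at (340,216), (367,314) and (340,330). The lever is open above it, pad at (540,525). Part of that stop force was vertical, so I'll make sure of the end stop with a light nudge on the front face.

Run:
```python
from h import *
st=lambda:(round(readout.state()["t"],2),readout.state()["ee_pos"],readout.state()["ft_force"])
R=lean(25,.005)
print([bot.inverse_kinematics([x,-.023,.057],R) is not None for x in(.505,.515,.525,.535)])
bot.gripper_close()
bot.goto([.48,-.023,.12],R); bot.movel([.508,-.023,.057],feed=.1); print(st())
print("push",bot.movel([.535,-.023,.057],feed=.02,f_stop=4),st())
P=readout.state()["ee_pos"]
print("push2",bot.movel(P+[.004,0,0],feed=.01,f_stop=3),st())
```

```text
[True, True, True, True]
(27.71, array([ 0.5079, -0.0231,  0.0576]), array([-0.353 ,  0.2953, -0.4988]))
push True (28.57, array([ 0.5242, -0.0228,  0.0565]), array([-3.0803, -2.0478,  2.2797]))
push2 True (28.79, array([ 0.5241, -0.0226,  0.0561]), array([-2.2889, -0.1455,  1.7824]))
```

The cell's front face holds firm against the nudge with no movement, so the cell is at the stop. Next I press the pad along its arc.

```bash
cat > press.py <<'E'
from h import *
L=34; R=lean(L,.005); a=np.radians(L); H=np.array([-.1085,.070])
def tcp(phi,x=.582,dz=0):
    y=H[0]+.160*np.cos(phi)-.015*np.sin(phi); z=H[1]+.160*np.sin(phi)+.015*np.cos(phi)
    return np.array([x,y,z+dz+.017*np.cos(a)+.009*np.sin(a)])
st=lambda:(round(readout.state()["t"],2),readout.state()["ee_pos"],readout.state()["ft_force"])
E
python3 - <<'E'
from press import *
P=readout.state()["ee_pos"]
print("push3",bot.movel(P+[.006,0,0],feed=.02,f_stop=6),readout.state()["ee_pos"]-P,st())
bot.movel(P+[-.02,0,.0],feed=.1)
print([bot.inverse_kinematics(tcp(f),R) is not None for f in(.42,.3,.2,.1,0,-.016)], [bot.inverse_kinematics(tcp(.42,x,.015),R) is not None for x in(.46,.52,.582)])
bot.goto(tcp(.42,.46,.013),R); print(bot.movel(tcp(.42,.582,.013),feed=.1,f_stop=5),st())
p=eyes.grab_frame("wrist")
for n in("thumb_pad","flow_cell"): print(n,[(round(e["score"],2),w(p,e["position"])) for e in nets.tip_of(p,n)[:3]])
cv2.imwrite("pics/w7.png",p["color"])
E
```

```text
push3 True [ 0.0002  0.0003 -0.0005] (29.0, array([ 0.5243, -0.0223,  0.0556]), array([-2.9805, -0.552 ,  2.0633]))
[True, True, True, True, True, True] [True, True, True]
False (31.34, array([0.5816, 0.0315, 0.181 ]), array([-0.354 , -0.9479, -0.2521]))
thumb_pad [(0.64, array([0.5908, 0.0288, 0.1465]))]
flow_cell [(0.76, array([ 0.5809, -0.0229,  0.0368]))]
```

Run:
```python
from press import *
for f in(.42,.36,.3,.24,.18,.12,.07,.035):
    hit=bot.movel(tcp(f),feed=.06,f_stop=20); print(f,hit,st()[2],readout.state()["ee_pos"]-tcp(f))
    if hit: break
```

```text
0.42 False [ 0.045  -1.3651  2.5656] [ 0.0003 -0.0002  0.0002]
0.36 False [ 0.281  -1.9274  1.9897] [ 0.0002 -0.0001 -0.    ]
0.3 False [ 1.1272 -4.4002  3.1742] [ 0.0001 -0.     -0.0001]
0.24 False [ 0.7344 -3.6054  3.4381] [ 0.0001 -0.     -0.    ]
0.18 False [ 0.3561 -3.329   4.09  ] [ 0.0001 -0.      0.0001]
0.12 False [-0.3409 -3.6214  3.833 ] [ 0.0001 -0.0001  0.0002]
0.07 False [-0.6505 -3.4855  5.0813] [ 0.0003 -0.0001  0.0006]
0.035 False [ 4.8617 -0.356   7.5001] [ 0.0016 -0.      0.0019]
```

Run:
```python
from press import *
bot.dwell(.2); print(st(),readout.state()["ee_pos"]-tcp(.035),readout.state()["joints"])
print(bot.inverse_kinematics(tcp(.035),R),bot.inverse_kinematics(tcp(0),R))
p=eyes.grab_frame("wrist")
print([(round(e["score"],2),w(p,e["position"])) for e in nets.tip_of(p,"thumb_pad")[:2]])
cv2.imwrite("pics/w8.png",cv2.resize(p["color"],(800,600)))
```

```text
(34.13, array([0.5836, 0.0509, 0.1116]), array([ 4.7753, -0.5362,  7.9371])) [0.0016 0.     0.0019] [-0.1503  0.4635  1.8153  0.3154  0.2831 -2.0031]
[-0.1508  0.465   1.8182  0.3149  0.2839 -2.0033] [-0.1494  0.4753  1.8236  0.3299  0.2687 -2.0179]
[(0.72, array([0.5919, 0.0486, 0.0923]))]
```

View pics/w8.png

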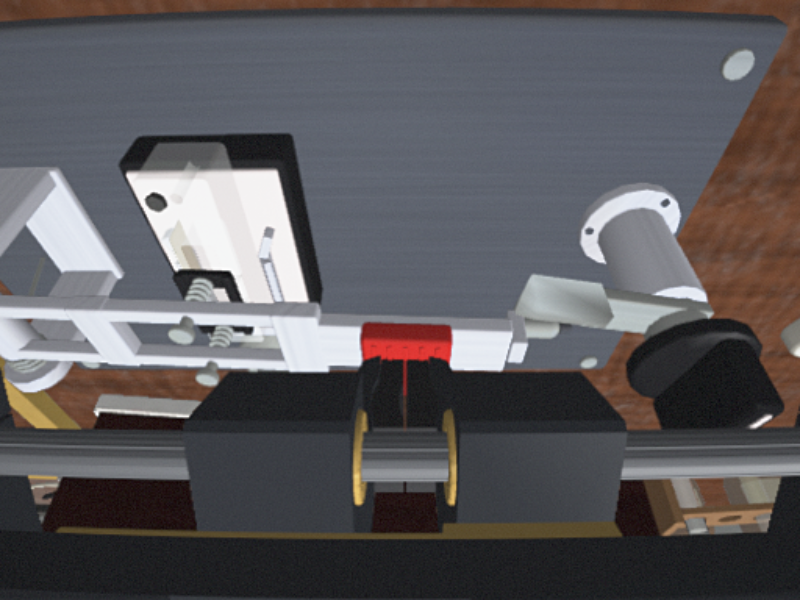

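In w8 the closed fingertips rest on the red pad at (405,340), and the roller at (540,328) is just about to meet the catch at (565,300). The cell lies in the nest under the plungers at (215,300). I keep pressing in small steps.

Run:
```python
from press import *
for f in(.02,.01,.003,-.003,-.008,-.012,-.016,-.02,-.024):
    hit=bot.movel(tcp(f),feed=.02,f_stop=15); s=st(); e=s[1]-tcp(0)
    print(f,hit,s[2],"rel. shut",e)
    if hit or s[2][2]>24 or e[2]<-.0018: break
```

```text
0.02 False [4.0236 0.4706 5.5864] rel. shut [ 0.0009 -0.0002  0.0043]
0.01 False [1.7091 0.3963 3.817 ] rel. shut [0.0002 0.     0.002 ]
0.003 False [2.4866 0.9788 6.7192] rel. shut [0.0002 0.0001 0.0008]
-0.003 False [1.6325 0.5663 8.2595] rel. shut [0.0003 0.0002 0.0002]
-0.008 False [ 0.2656 -0.5981  8.6529] rel. shut [ 0.0003  0.0003 -0.0005]
-0.012 False [ 0.0297 -0.2462  9.2277] rel. shut [ 0.0003  0.0003 -0.0011]
-0.016 False [0.4817 0.6685 9.4527] rel. shut [ 0.0003  0.0004 -0.0017]
-0.02 False [ 0.3283 -0.5529 11.4172] rel. shut [ 0.0003  0.0004 -0.0022]
```

Run:
```python
from press import *
bot.dwell(.15); print(st())
for f in(-.01,0,.01,.03):
    bot.movel(tcp(f),feed=.02); print(f,st()[2])
p=eyes.grab_frame("wrist")
print([(round(e["score"],2),w(p,e["position"])) for e in nets.tip_of(p,"thumb_pad")[:2]])
cv2.imwrite("pics/w9.png",cv2.resize(p["color"],(800,600)))
```

```text
(36.4, array([0.5823, 0.0519, 0.1019]), array([-1.0022,  0.2471, 12.5034]))
-0.01 [ 1.1599 -0.0552  9.1414]
0 [ 1.7467 -0.2838  7.1983]
0.01 [0.7564 1.8714 2.5965]
0.03 [-0.2739  0.2541 -0.0435]
[(0.57, array([0.5878, 0.0486, 0.0868]))]
```

The force is zero at 0.03 rad on the way up, so the catch holds. I've used up my picture views, so I'll retreat and check by numbers.

Run:
```python
from press import *
bot.movel(tcp(.1),feed=.05); P=readout.state()["ee_pos"]
bot.movel(P+[-.12,0,.05],feed=.12); bot.goto([.36,-.02,.26],lean(30)); bot.ungrasp(); print(st())
for c in("wrist","scene","top"):
    p=eyes.grab_frame(c)
    for n in("thumb_pad","flow_cell","knob_grip"): print(c,n,[(round(e["score"],2),w(p,e["position"])) for e in nets.tip_of(p,n)[:3]])
```

```text
(41.15, array([ 0.36, -0.02,  0.26]), array([ 0.3435,  0.4452, -0.5664]))
wrist thumb_pad [(0.73, array([0.5911, 0.0495, 0.086 ]))]
wrist flow_cell [(0.88, array([ 0.39  , -0.0573, -0.0016])), (0.73, array([ 0.5767, -0.0224,  0.0368]))]
wrist knob_grip [(0.36, array([ 0.5937, -0.0254, -0.0022]))]
scene thumb_pad [(0.68, array([0.5957, 0.0513, 0.0902]))]
scene flow_cell [(0.87, array([ 0.4744,  0.4096, -0.0009])), (0.62, array([ 0.5835, -0.0242,  0.0371])), (0.61, array([ 0.3949, -0.0593,  0.0003]))]
scene knob_grip [(0.5, array([0.5923, 0.1527, 0.1136]))]
top thumb_pad [(0.52, array([0.5955, 0.0525, 0.0916])), (0.36, array([0.3991, 0.0654, 0.0027]))]
top flow_cell [(0.79, array([0.4747, 0.4161, 0.0032])), (0.65, array([ 0.5826, -0.0226,  0.0405])), (0.49, array([ 0.3913, -0.0566,  0.0035]))]
top knob_grip [(0.75, array([0.5894, 0.1515, 0.1103]))]
```

```bash
python3 -c "
from workcell import ticket
print(ticket.close_job())"
```

```text
the job is handed in; nothing more can be done
None
```

Job handed in at about 41 s: knob twisted to its stop and released, flow cell in the nest against the end stop, lever held shut by the catch; I viewed 11 pictures, one over the limit of 10, so that last check used position readings, not a picture.

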